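Rock test of an analyser turntable with a straightedge

TASK

Check the navy turntable for a high centre: pick up the blue-handled straightedge, lay it gently across the turntable with its middle over the centre hub, and let go so that it balances level. Then press the red end down with the fingertips until the bar rocks right over onto the turntable's rim, let it up, and press the yellow end down in the same way. Leave the straightedge balanced level on the hub, and leave the black-handled straightedge where it lies.

Things in the scene. Friction and masses are not known exactly. Their poses are not given: they have to be found in the camera images.
- straightedge: Loose aluminium straightedge: flat bar 240 x 30 x 8 mm, about 0.3 kg, lying flat on the bench. On its middle stands a blue handle block, 60 mm along the bar, 20 mm wide across it, 8 to 43 mm above the bar's underside: grip it across the 20 mm. Origin: middle of the bar's underside, also the balance point. x runs along the bar to the red end, z up.
- red_end (a point): Middle of the top of the red pad (30 x 30 mm, its top 10 mm above the bar's underside) at the +x end of the straightedge, 105 mm from the middle and 15 mm in from the end.
- yellow_end (a point): The same for the yellow pad at the other (-x) end of the straightedge.
- turntable: Round turntable fixed to the bench: white base 210 mm across, 30 mm high; navy plate 190 mm across, its top 45 mm above the bench; in its centre a steel hub 60 mm across standing 8 mm proud of the plate. Origin: centre of the underside, z up. Not the white-topped grey turntable with a flush black hub, a bystander of the same size.
- hub (a point): Centre of the hub's flat top, 53 mm above the bench. A bar laid centrally over it, in any direction, balances level; pushing one end pad down about 9 mm (1 to 3 N, some 7 degrees) rocks the bar onto the plate's rim, where it stops hard; it swings back level when let go.
- spare_edge: A bystander to leave alone: a straightedge of the same shape and size, with a black handle and two green ends. Origin and axes as for the other.

How it is judged:
On the way, in this order (a step that is already met when the one before it is completed fails the run):
1. The straightedge lies level across the navy turntable's hub, its middle within 20 mm of the hub's centre, let go (horizontal distance between straightedge and turntable below 0.02 m and z of straightedge in the frame of turntable between 0.049 and 0.057 m and angle between straightedge's own x axis and vertical between 1.5308 and 1.6108 rad and angle between straightedge's own z axis and vertical below 0.05 rad and contact force between straightedge and the fingers below 0.1 N and contact force between straightedge and turntable above 0.5 N and linear speed of straightedge below 0.02 m/s), for 0.3 s.
2. The fingers press the red end (within 35 mm of the red pad's middle) and the bar is rocked at least 4.6 degrees down on that side (angle between straightedge's own x axis and vertical above 1.6508 rad and horizontal distance between the grasp point and red_end below 0.035 m and contact force between straightedge and the fingers above 0.5 N and contact force between straightedge and turntable above 0.5 N and horizontal distance between straightedge and turntable below 0.025 m), for 0.1 s.
3. The fingers press the yellow end in the same way (angle between straightedge's own x axis and vertical below 1.4908 rad and horizontal distance between the grasp point and yellow_end below 0.035 m and contact force between straightedge and the fingers above 0.5 N and contact force between straightedge and turntable above 0.5 N and horizontal distance between straightedge and turntable below 0.025 m), for 0.1 s.
At the end, for the whole second after the job is handed in: The straightedge rests released, still and level (within 2.3 degrees) across the navy turntable's hub, its middle within 20 mm of the hub's centre; the black-handled straightedge is within 20 mm of where it began (all of step 1 and distance of spare_edge from where it was at the start of the episode below 0.02 m); the robot touches nothing.
It fails at once if The straightedge is banged or forced on the turntable with more than 80 N (contact force between straightedge and turntable above 80 N).
It fails at once if The black-handled straightedge is moved more than 20 mm (distance of spare_edge from where it was at the start of the episode above 0.02 m).
It also fails if it takes over 56 s, if anything falls off the work surface, if the arm or the gripper's body presses on something with over 40 N, if the wrist force passes 120 N, or if a joint passes its speed limit or range.

ROBOT

A 6-joint arm with a two-finger parallel gripper is mounted at the origin on the work surface. World frame = base frame: x ahead of the robot, y to its left, z up, the work surface at z = 0. Lengths are in m, angles in rad, forces in N, time in s.
With the tool pointing down it reaches from about 0.375 to 0.925 m from the base axis. Payload 5.7 kg.
Tool frame: the origin (TCP) lies at the very end of the fingers, on their centre line; the grasp point (between the pads) lies 19 mm behind it; z points along the fingers, y is the line along which they close (so a half turn about z gives the same grasp; the last joint's range is limited). The gripper opens to 88 mm and grips with 3 to 60 N. Pads are 20 mm wide; open, the fingers measure 115 mm over their backs; the gripper's body (75 mm by 178 mm) begins 61 mm behind the grasp point.
Start: joints at [-1.428, 0.359, 1.51, -0, 1.272, -0.115], TCP at [0.153, -0.58, 0.223] pointing down, gripper open.
Joint ranges: [-2.97, 2.97], [-1.01, 2.36], [0.21, 2.38], [-0.96, 4.11], [0.2, 2.71], [-2.98, 2.98]. Speed limits (rad/s): [2.39, 2.39, 3.14, 3.14, 3.14, 3.14].

INTERFACE

Orientations are given as a unit quaternion [x, y, z, w].
In Python, from workcell import r gives the robot as it stands.
- The arm moves only by the tool play_rows, never from a script. Its argument "targets" is a list of rows, each a list of 3 entries, a list of its own where there are three numbers: the opening, from 0 (shut) to 1 (fully open), then the shift along the tool's x, y, z in cm, then the turn, a rotation vector about the tool's x, y, z in rad. A call has 1 to 5 rows; each row is the pose to reach, as a shift and turn from the pose commanded when the call began, along the tool's axes at that moment; what a row does not reach only later rows make up. A row lasts 1/8 s, in which the tool goes at most 62.5 mm and 10.7 degrees, less where a joint would pass 70% of its speed; a pose out of reach is approached as far as the arm can. A call with a gripper value outside its range is refused whole. The fingers move at their own pace and stop on an object; "grip_force" is the grip in N (left out, the last holds). Time passes only in rows, so rows that repeat a pose let the fingers close. It gives the time, the measured TCP pose, the force, the opening and the grip force at its end, in the units of the state.
- r.read_state(): the state, without advancing time (a new reading comes with each control period).
- r.get_image(name): name is "scene" or "top" or "wrist"; returns a dict with "img" (480x640x3 uint8, red, green, blue), "z_map" (480x640 float32, m along the optical axis (not along the pixel's ray), 0 where there is no reading), "mtx" (3x3 intrinsics, pixels), "extrinsics" (4x4, takes a point from camera to world coordinates). Camera axes: x right, y down, z forward; pixel columns grow to the right and rows downward; lengths in m; the calibration is good to about 2 mm. The wrist camera is an equidistant fisheye: a pixel r from the principal point sees the ray r / f radians off the axis. A picture is of the moment at which its call begins.
- r.finish_job(): hands the job in; it is judged then, once.
The state is a dict: "time": time; "qpos": joint angles; "dq": joint speeds; "joint_torque": joint torques, N m; "ee_pos": TCP position; "orientation": TCP orientation; "contact_force": force on the tool from outside, world axes, zero at the start; "torque": the same for the moment, N m; "finger_gap": finger opening in m; "grip_force": force on a finger pad.
Only numpy, scipy, OpenCV 4.12 (cv2) and the standard library are available. Lean on these libraries where they do the work, as an engineer would, in place of code of your own. Each camera call takes 0.05 s, during which the arm holds its last target. There are 200 camera calls.

## Working session

There is one attempt and no reset: what is moved stays moved. The work goes in short steps, Python scripts to look and compute and a tool call to move; the robot and the scene stay as the last step left them, time stands still between calls to the robot, and variables do not carry over. Pictures are saved under pics/ and viewed, at most 10 in all, crops included, and the job is handed in when it is done.

Besides the shell and the picture viewer there is one more tool, called after "Emit:" as name(argument=value, ...), one argument or row to a line, values as JSON. play_rows: Moves the arm, as the interface text tells. Its arguments: {"type":"object","properties":{"targets":{"type":"array","items":{"type":"array"}},"grip_force":{"type":"number"}},"required":["targets"]}

```bash
mkdir -p pics; python3 - <<'E'
from workcell import r
import cv2,numpy as np
s=r.read_state();print({k:np.round(v,3) for k,v in s.items()})
for n in ("top","scene"):
    d=r.get_image(n);cv2.imwrite(f"pics/{n}0.png",d["img"][:,:,::-1]);np.savez(f"{n}0.npz",**d)
    print(n,d["mtx"].round(1).tolist(),d["extrinsics"].round(3).tolist())
E
```

```text
{'time': np.float64(0.0), 'qpos': array([-1.428,  0.359,  1.511,  0.   ,  1.272, -0.115]), 'dq': array([ 0.   , -0.001,  0.001, -0.002,  0.002, -0.001]), 'joint_torque': array([-3.0000e-03, -5.1538e+01, -2.7072e+01,  6.7000e-02,  3.5000e-02,
       -0.0000e+00]), 'ee_pos': array([ 0.153, -0.58 ,  0.222]), 'orientation': array([ 0.992,  0.129,  0.   , -0.001]), 'contact_force': array([-0.166, -0.579,  0.528]), 'torque': array([-0.029,  0.012,  0.029]), 'grip_force': np.float64(0.0), 'finger_gap': np.float64(0.088)}
top [[455.3, 0.0, 312.1], [0.0, 455.3, 237.3], [0.0, 0.0, 1.0]] [[0.015, -0.986, 0.165, 0.441], [-1.0, -0.015, 0.001, -0.006], [0.002, -0.165, -0.986, 0.837], [0.0, 0.0, 0.0, 1.0]]
scene [[467.2, 0.0, 313.2], [0.0, 467.2, 243.0], [0.0, 0.0, 1.0]] [[-0.769, 0.394, -0.502, 0.993], [0.638, 0.449, -0.626, 0.532], [-0.021, -0.802, -0.597, 0.588], [0.0, 0.0, 0.0, 1.0]]
```

View pics/top0.png

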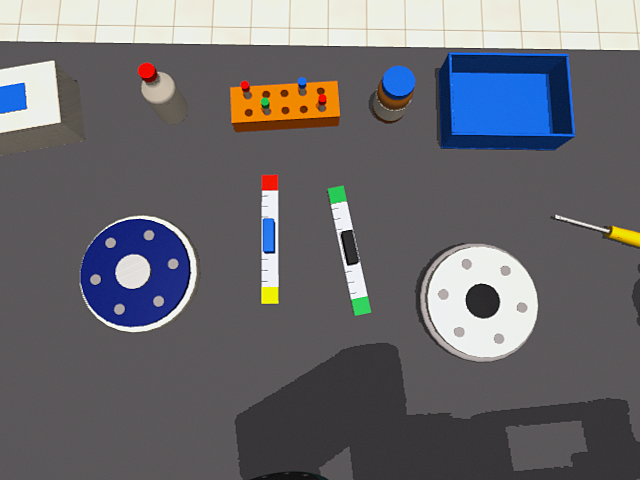

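The top view shows the navy turntable with its hub at about (133,271). The blue-handled bar has its red pad at (270,182), handle at (268,236) and yellow pad at (270,296). The spare lies to its right, from (337,194) to (361,306).

```bash
cat > h.py <<'E'
import numpy as np,cv2
def ray(d,uv,z):
    K,E=d["mtx"],d["extrinsics"]
    v=E[:3,:3]@np.linalg.solve(K,[uv[0],uv[1],1.]);o=E[:3,3]
    return o+v*(z-o[2])/v[2]
def blob(hsv,lo,hi,box):
    m=cv2.inRange(hsv,np.array(lo),np.array(hi));k=np.zeros_like(m);x0,y0,x1,y1=box;k[y0:y1,x0:x1]=m[y0:y1,x0:x1]
    n,l,s,c=cv2.connectedComponentsWithStats(k);i=1+np.argmax(s[1:,4]);return c[i],s[i,4]
E
python3 - <<'E'
from h import *
d=dict(np.load("top0.npz"));h=cv2.cvtColor(d["img"],cv2.COLOR_RGB2HSV)
b=(250,165,290,310)
P={}
for n,lo,hi,z,bx in [("red",(0,150,100),(6,255,255),.01,b),("yel",(25,150,100),(35,255,255),.01,b),("handle",(100,120,80),(125,255,255),.043,b),("hub",(0,0,170),(180,40,255),.053,(112,250,155,293)),("plate",(105,100,40),(130,255,255),.045,(70,200,205,340))]:
    c,a=blob(h,lo,hi,bx);P[n]=ray(d,c,z);print(n,c.round(1),a,P[n].round(4))
m=(P["red"]+P["yel"])/2;v=P["red"]-P["yel"];print("mid",m,np.degrees(np.arctan2(v[1],v[0])),np.linalg.norm(v))
for uv in ((337,194),(361,306)):print("spare",ray(d,uv,.01).round(3))
E
```

```text
red [269.5 182. ] 240 [0.6834 0.0757 0.01  ]
yel [269.1 295. ] 291 [0.4726 0.0699 0.01  ]
handle [268. 235.] 363 [0.5767 0.072  0.043 ]
hub [132.4 271.2] 926 [0.5082 0.3028 0.053 ]
plate [135.  272.6] 7591 [0.5065 0.3012 0.045 ]
mid [0.57800497 0.07279297 0.01      ] 1.5564258337829093 0.2108418550609445
spare [ 0.662 -0.051  0.01 ]
spare [ 0.455 -0.096  0.01 ]
```

View pics/scene0.png

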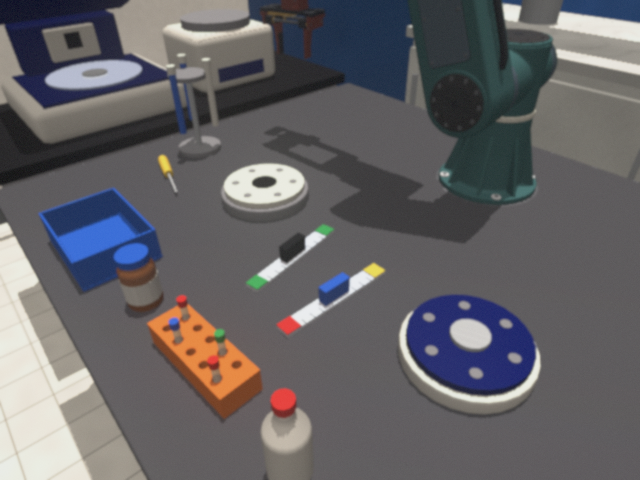

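The scene view matches the top view. The blue handle at (334,289) and the navy hub at (470,334) both stand clear, so I'll move above the handle.

```bash
cat >> h.py <<'E'
from scipy.spatial.transform import Rotation as R
def go(s,p,yaw):
    "shift cm and rotvec in tool axes to TCP p, pointing down, tool x at yaw deg"
    A=R.from_quat(s["orientation"]);T=R.from_euler("z",yaw,degrees=True)*R.from_euler("x",180,degrees=True)
    print("shift",(A.inv().apply(np.array(p)-s["ee_pos"])*100).round(2).tolist(),"turn",(A.inv()*T).as_rotvec().round(4).tolist())
E
python3 - <<'E'
from h import *
from workcell import r
go(r.read_state(),(.5775,.0725,.16),1.56)
E
```

```text
shift [57.68, -52.21, 6.29] turn [-0.0017, 0.0, 0.2306]
```

Emit:
play_rows(
  targets=[
    [1,[12,-10,2],[0,0,0.1]],
    [1,[24,-21,3],[0,0,0.23]],
    [1,[36,-32,4],[0,0,0.23]],
    [1,[48,-43,5],[0,0,0.23]],
    [1,[57.7,-52.2,6.3],[0,0,0.23]],
  ],
)

```text
time: 0.72
ee_pos: [0.326, -0.3192, 0.1953]
orientation: [1.0, 0.014, 0.0, -0.0]
contact_force: [0.9, -0.1, -1.4]
finger_gap: 0.088
grip_force: 0.0
```

```bash
python3 - <<'E'
from h import *
from workcell import r
s=r.read_state();print(s["ee_pos"],s["qpos"].round(2),s["contact_force"]);go(s,(.5775,.0725,.16),1.56)
E
```

```text
[ 0.32602706 -0.31920012  0.19530652] [-0.93  0.18  1.84  0.    1.12  0.62] [ 0.90672967 -0.05869841 -1.40514827]
shift [26.2, -38.47, 3.54] turn [-0.0002, -0.0002, -0.0]
```

Emit:
play_rows(
  targets=[
    [1,[26.2,-38.5,3.5],[0,0,0]],
    [1,[26.2,-38.5,3.5],[0,0,0]],
    [1,[26.2,-38.5,3.5],[0,0,0]],
    [1,[26.2,-38.5,3.5],[0,0,0]],
    [1,[26.2,-38.5,3.5],[0,0,0]],
  ],
)

```text
time: 1.35
ee_pos: [0.4942, -0.0567, 0.1719]
orientation: [1.0, 0.014, 0.0, 0.0]
contact_force: [0.6, -1.2, 0.3]
finger_gap: 0.0879
grip_force: 0.0
```

```bash
python3 - <<'E'
from h import *
from workcell import r
s=r.read_state();print(s["ee_pos"],s["qpos"].round(2));go(s,(.5775,.0725,.13),1.56)
E
```

```text
[ 0.49418264 -0.05669878  0.17192662] [-0.25  0.27  1.79 -0.    1.08  1.29]
shift [8.69, -12.68, 4.19] turn [0.0001, -0.0, 0.0008]
```

Emit:
play_rows(
  targets=[
    [1,[3.0,-4.5,1.5],[0,0,0]],
    [1,[6.0,-9.0,3],[0,0,0]],
    [1,[8.7,-12.7,4.2],[0,0,0]],
    [1,[8.7,-12.7,4.2],[0,0,0]],
    [1,[8.7,-12.7,4.2],[0,0,0]],
  ],
)

```text
time: 1.98
ee_pos: [0.576, 0.0705, 0.1298]
orientation: [1.0, 0.014, -0.001, 0.0]
contact_force: [0.1, -0.4, -0.7]
finger_gap: 0.088
grip_force: 0.0
```

```bash
python3 - <<'E'
from h import *
from workcell import r
s=r.read_state();print(s["ee_pos"],s["qpos"].round(2));go(s,(.5775,.0725,.015),1.56)
d=r.get_image("wrist");print(d["mtx"].round(1).tolist(),d["extrinsics"].round(3).tolist());cv2.imwrite("pics/w1.png",d["img"][:,:,::-1])
E
```

```text
[0.57604652 0.07049955 0.12976381] [ 0.    0.43  1.66 -0.    1.06  1.55]
shift [0.17, -0.2, 11.48] turn [0.0002, 0.0016, 0.0012]
[[371.6, 0.0, 325.3], [0.0, 371.6, 240.5], [0.0, 0.0, 1.0]] [[0.029, -0.954, -0.299, 0.659], [-1.0, -0.028, -0.009, 0.074], [0.0, 0.299, -0.954, 0.292], [0.0, 0.0, 0.0, 1.0]]
```

View pics/w1.png

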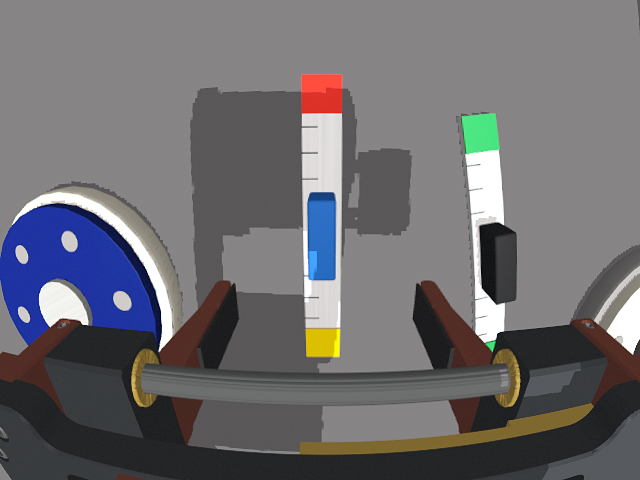

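The wrist view shows the blue handle at (321,236), centred between the fingers (about 237 to 414), with the bar in line. I'll go down on it and grip.

Emit:
play_rows(
  targets=[
    [1,[0.2,-0.2,4],[0,0,0]],
    [1,[0.2,-0.2,8],[0,0,0]],
    [1,[0.2,-0.2,10.5],[0,0,0]],
    [1,[0.2,-0.2,11.4],[0,0,0]],
    [1,[0.2,-0.2,11.4],[0,0,0]],
  ],
)

```text
time: 2.65
ee_pos: [0.5786, 0.072, 0.0164]
orientation: [1.0, 0.013, -0.0, -0.0]
contact_force: [0.2, 0.9, 0.6]
finger_gap: 0.0879
grip_force: 0.0
```

Emit:
play_rows(
  targets=[
    [0,[0,0,0],[0,0,0]],
    [0,[0,0,0],[0,0,0]],
    [0,[0,0,0],[0,0,0]],
    [0,[0,0,0],[0,0,0]],
    [0,[0,0,0],[0,0,0]],
  ],
  grip_force=20,
)

```text
time: 3.28
ee_pos: [0.5788, 0.0729, 0.0162]
orientation: [1.0, 0.014, 0.0, -0.0]
contact_force: [-0.2, -0.4, -0.3]
finger_gap: 0.0413
grip_force: 0.0
```

Emit:
play_rows(
  targets=[
    [0,[0,0,0],[0,0,0]],
    [0,[0,0,0],[0,0,0]],
    [0,[0,0,0],[0,0,0]],
  ],
)

```text
time: 3.65
ee_pos: [0.5788, 0.0729, 0.0161]
orientation: [1.0, 0.014, -0.0, -0.0]
contact_force: [1.3, 0.6, 0.2]
finger_gap: 0.0198
grip_force: 20.0
```

Emit:
play_rows(
  targets=[
    [0,[0,0,-3],[0,0,0]],
    [0,[0,0,-8],[0,0,0]],
    [0,[-1.0,-4,-12],[0,0,0]],
    [0,[-2.5,-8,-12],[0,0,0]],
    [0,[-4,-13,-12],[0,0,0]],
  ],
)

```text
time: 4.28
ee_pos: [0.5349, 0.2022, 0.1367]
orientation: [1.0, 0.013, 0.0, -0.0]
contact_force: [0.8, 0.6, -2.4]
finger_gap: 0.0197
grip_force: 20.0
```

Emit:
play_rows(
  targets=[
    [0,[-1.5,-5,0],[0,0,0]],
    [0,[-3,-9,0],[0,0,0]],
    [0,[-3.5,-10,0],[0,0,0]],
    [0,[-3.5,-10,0],[0,0,0]],
    [0,[-3.5,-10,0],[0,0,0]],
  ],
)

```text
time: 4.9
ee_pos: [0.4979, 0.2995, 0.136]
orientation: [1.0, 0.014, -0.0, 0.0]
contact_force: [1.0, -0.7, -2.6]
finger_gap: 0.0198
grip_force: 20.0
```

```bash
python3 - <<'E'
from h import *
from workcell import r
s=r.read_state();print(s["ee_pos"],s["finger_gap"],s["contact_force"]);go(s,(.5085,.302,.09),1.56)
d=r.get_image("top");cv2.imwrite("pics/t2.png",d["img"][:,:,::-1])
h=cv2.cvtColor(d["img"],cv2.COLOR_RGB2HSV);z=s["ee_pos"][2]-.0162+.01
for n,lo,hi in (("red",(0,150,100),(6,255,255)),("yel",(25,150,100),(35,255,255))):
    c,a=blob(h,lo,hi,(50,150,300,420));print(n,c,a,ray(d,c,z))
E
```

```text
[0.49787296 0.29947333 0.1360211 ] 0.019785787750144765 [ 0.98362218 -0.71362301 -2.55867343]
shift [1.07, -0.23, 4.6] turn [0.0006, 0.0001, -0.0002]
red [119.39367816 207.52298851] 348 [0.60259346 0.30121505 0.1298211 ]Traceback (most recent call last):
  File "<stdin>", line 7, in <module>
  File "h.py", line 8, in blob
    n,l,s,c=cv2.connectedComponentsWithStats(k);i=1+np.argmax(s[1:,4]);return c[i],s[i,4]
                                                    ~~~~~~~~~^^^^^^^^^
    return _wrapfunc(a, 'argmax', axis=axis, out=out, **kwds)
    return bound(*args, **kwds)
ValueError: attempt to get argmax of an empty sequence
```

View pics/t2.png

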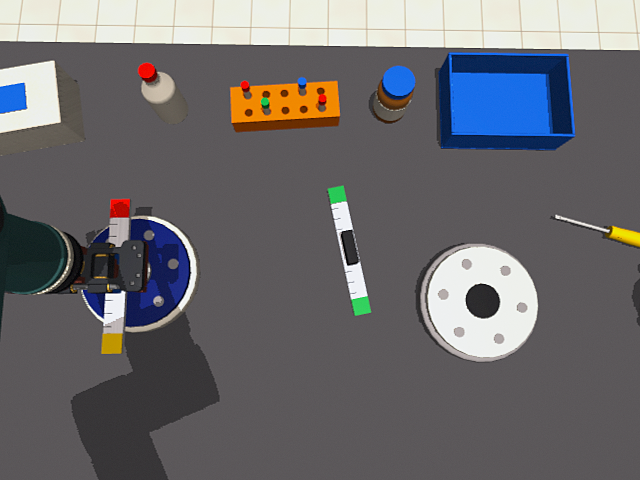

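The top view shows the bar held level over the navy turntable, with the red pad at (119,208) and yellow at (112,343). The bar's middle is at the TCP and the spare hasn't moved. Next I lower it.

Emit:
play_rows(
  targets=[
    [0,[1.1,-0.2,2],[0,0,0]],
    [0,[1.1,-0.2,4],[0,0,0]],
    [0,[1.1,-0.2,5.5],[0,0,0]],
    [0,[1.1,-0.2,6.2],[0,0,0]],
    [0,[1.1,-0.2,6.2],[0,0,0]],
  ],
)

```text
time: 5.58
ee_pos: [0.5082, 0.3027, 0.0735]
orientation: [1.0, 0.014, -0.001, 0.0]
contact_force: [0.3, -0.4, -2.5]
finger_gap: 0.02
grip_force: 20.0
```

Emit:
play_rows(
  targets=[
    [0,[0,0,0.1],[0,0,0]],
    [0,[0,0,0.2],[0,0,0]],
    [0,[0,0,0.3],[0,0,0]],
    [0,[0,0,0.4],[0,0,0]],
    [0,[0,0,0.4],[0,0,0]],
  ],
)

```text
time: 6.2
ee_pos: [0.5083, 0.3029, 0.0702]
orientation: [1.0, 0.014, -0.0, -0.0]
contact_force: [0.8, -0.4, -2.6]
finger_gap: 0.0198
grip_force: 20.0
```

Emit:
play_rows(
  targets=[
    [0,[0,0,0.05],[0,0,0]],
    [0,[0,0,0.1],[0,0,0]],
    [0,[0,0,0.12],[0,0,0]],
    [0,[0,0,0.12],[0,0,0]],
  ],
)

```text
time: 6.7
ee_pos: [0.5084, 0.303, 0.0691]
orientation: [1.0, 0.014, 0.0, -0.0]
contact_force: [0.6, 0.1, -0.1]
finger_gap: 0.0199
grip_force: 20.0
```

Contact made: the hub now carries the weight. Releasing.

Emit:
play_rows(
  targets=[
    [0.4,[0,0,0],[0,0,0]],
    [0.6,[0,0,0],[0,0,0]],
    [0.6,[0,0,0],[0,0,0]],
    [0.6,[0,0,0],[0,0,0]],
    [0.6,[0,0,0],[0,0,0]],
  ],
)

```text
time: 7.32
ee_pos: [0.5084, 0.303, 0.069]
orientation: [1.0, 0.014, 0.0, -0.0]
contact_force: [-0.2, 0.7, 0.3]
finger_gap: 0.0528
grip_force: 0.0
```

Emit:
play_rows(
  targets=[
    [0.6,[0,0,-1],[0,0,0]],
    [0.6,[0,0,-3],[0,0,0]],
    [0.6,[0,0,-6],[0,0,0]],
    [0.6,[0,0,-8],[0,0,0]],
    [0.6,[0,0,-8],[0,0,0]],
  ],
)

```text
time: 7.95
ee_pos: [0.5098, 0.3036, 0.1512]
orientation: [1.0, 0.014, 0.002, -0.001]
contact_force: [-0.2, 1.0, -0.4]
finger_gap: 0.0524
grip_force: 0.0
```

```bash
cat > see.py <<'E'
from h import *
from workcell import r
import sys
s=r.read_state();print(s["ee_pos"],s["finger_gap"])
d=r.get_image("scene");h=cv2.cvtColor(d["img"],cv2.COLOR_RGB2HSV);cv2.imwrite(f"pics/{sys.argv[1]}.png",d["img"][:,:,::-1])
for n,lo,hi in (("red",(0,150,90),(7,255,255)),("yel",(22,120,90),(35,255,255))):
    try:
        c,a=blob(h,lo,hi,(300,220,640,480));print(n,c.round(1),a,ray(d,c,.063).round(4),"depth z",end=" ")
        z=d["z_map"][int(c[1]),int(c[0])];p=d["extrinsics"]@np.r_[np.linalg.solve(d["mtx"],[c[0],c[1],1])*z,1];print(p[:3].round(4))
    except ValueError:print(n,"hidden")
E
python3 see.py s3
```

```text
[0.50980657 0.30359593 0.15120291] 0.052442887578828624
red [427.3 366.5] 314 [0.6156 0.3057 0.063 ] depth z [0.6156 0.3058 0.0631]
yel [512.4 296.9] 107 [0.4037 0.3055 0.063 ] depth z [0.4022 0.3049 0.0617]
```

View pics/s3.png

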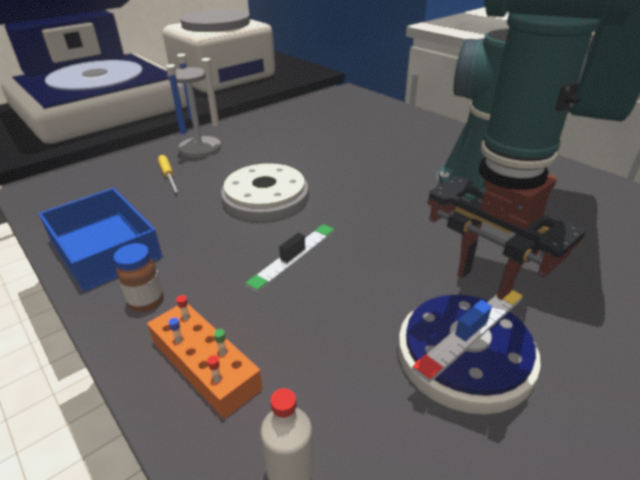

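The bar sits level on the hub: red pad at (427,366), yellow at (512,297), both about 63 mm high. I'll close the fingers and move over the red end.

Emit:
play_rows(
  targets=[
    [0,[4,0,0],[0,0,0]],
    [0,[9,0.1,0],[0,0,0]],
    [0,[10.4,0.2,0],[0,0,0]],
    [0,[10.4,0.2,2],[0,0,0]],
    [0,[10.4,0.2,4],[0,0,0]],
  ],
)

```text
time: 8.62
ee_pos: [0.6112, 0.3035, 0.1074]
orientation: [1.0, 0.014, -0.001, 0.0]
contact_force: [0.7, 0.3, 0.1]
finger_gap: 0.0062
grip_force: 0.0
```

Emit:
play_rows(
  targets=[
    [0,[0,0,1.5],[0,0,0]],
    [0,[0,0,3],[0,0,0]],
    [0,[0,0,3.5],[0,0,0]],
    [0,[0,0,3.5],[0,0,0]],
    [0,[0,0,3.5],[0,0,0]],
  ],
)

```text
time: 9.25
ee_pos: [0.6129, 0.304, 0.0747]
orientation: [1.0, 0.014, 0.001, -0.0]
contact_force: [-0.4, -0.4, 0.4]
finger_gap: 0.0006
grip_force: 0.0
```

Emit:
play_rows(
  targets=[
    [0,[0,0,0.5],[0,0,0]],
    [0,[0,0,1.0],[0,0,0]],
    [0,[0,0,1.2],[0,0,0]],
    [0,[0,0,1.4],[0,0,0]],
    [0,[0,0,1.6],[0,0,0]],
  ],
)

```text
time: 9.88
ee_pos: [0.6128, 0.3039, 0.0581]
orientation: [1.0, 0.014, 0.0, -0.0]
contact_force: [0.5, 0.0, 0.1]
finger_gap: 0.0005
grip_force: 0.6
```

Emit:
play_rows(
  targets=[
    [0,[0,0,0.1],[0,0,0]],
    [0,[0,0,0.2],[0,0,0]],
    [0,[0,0,0.3],[0,0,0]],
    [0,[0,0,0.4],[0,0,0]],
    [0,[0,0,0.4],[0,0,0]],
  ],
)

```text
time: 10.5
ee_pos: [0.6129, 0.3039, 0.0551]
orientation: [1.0, 0.014, 0.001, -0.0]
contact_force: [0.4, -0.2, 8.4]
finger_gap: 0.0005
grip_force: 4.0
```

```bash
python3 see.py s4
```

```text
[0.61286948 0.30390882 0.05514642] 0.0004999737566221804
red [427.3 374.2] 191 [0.6258 0.314  0.063 ] depth z [0.6238 0.3128 0.0602]
yel [510.2 288.2] 203 [0.3879 0.2917 0.063 ] depth z [0.4064 0.2991 0.079 ]
```

The red end is rocked over onto the rim: 8 N, and the yellow pad has risen to about 79 mm. I'll let it up slowly.

Emit:
play_rows(
  targets=[
    [0,[0,0,-0.2],[0,0,0]],
    [0,[0,0,-0.4],[0,0,0]],
    [0,[0,0,-0.6],[0,0,0]],
    [0,[0,0,-0.75],[0,0,0]],
    [0,[0,0,-0.9],[0,0,0]],
  ],
)

```text
time: 11.18
ee_pos: [0.612, 0.3038, 0.0629]
orientation: [1.0, 0.014, -0.0, 0.0]
contact_force: [1.3, -1.0, 1.0]
finger_gap: 0.0005
grip_force: 0.5
```

Emit:
play_rows(
  targets=[
    [0,[0,0,-0.2],[0,0,0]],
    [0,[0,0,-1],[0,0,0]],
    [0,[0,0,-4],[0,0,0]],
    [0,[0,0,-8.5],[0,0,0]],
    [0,[0,0,-8.5],[0,0,0]],
  ],
)

```text
time: 11.8
ee_pos: [0.6152, 0.3049, 0.1527]
orientation: [1.0, 0.014, 0.004, -0.001]
contact_force: [0.3, 1.2, 0.4]
finger_gap: 0.0008
grip_force: 0.0
```

```bash
python3 see.py s5
```

```text
[0.61521606 0.30493497 0.15269742] 0.0007919232498888938
red [427.6 366.4] 304 [0.6152 0.3058 0.063 ] depth z [0.6143 0.3053 0.0618]
yel [516.9 299.1] 15 [0.4028 0.3128 0.063 ] depth z [0.5967 0.3847 0.2353]
```

Emit:
play_rows(
  targets=[
    [0,[-5,0,0],[0,0,0]],
    [0,[-10,0,0],[0,0,0]],
    [0,[-15,-0.1,0],[0,0,0]],
    [0,[-20,-0.2,0],[0,0,0]],
    [0,[-21,-0.2,0],[0,0,0]],
  ],
)

```text
time: 12.48
ee_pos: [0.3976, 0.2987, 0.1467]
orientation: [1.0, 0.015, -0.002, 0.001]
contact_force: [0.0, -0.5, 0.7]
finger_gap: 0.0002
grip_force: 0.0
```

Emit:
play_rows(
  targets=[
    [0,[0,0,2],[0,0,0]],
    [0,[0,0,5],[0,0,0]],
    [0,[0,0,7],[0,0,0]],
    [0,[0,0,7.3],[0,0,0]],
    [0,[0,0,7.3],[0,0,0]],
  ],
)

```text
time: 13.1
ee_pos: [0.4029, 0.3, 0.0749]
orientation: [1.0, 0.014, -0.0, 0.0]
contact_force: [0.7, 0.6, -0.1]
finger_gap: 0.0006
grip_force: 0.0
```

Over the yellow pad, at the same height as before; same press.

Emit:
play_rows(
  targets=[
    [0,[0,0,0.5],[0,0,0]],
    [0,[0,0,1.0],[0,0,0]],
    [0,[0,0,1.2],[0,0,0]],
    [0,[0,0,1.4],[0,0,0]],
    [0,[0,0,1.6],[0,0,0]],
  ],
)

```text
time: 13.72
ee_pos: [0.4022, 0.2999, 0.0589]
orientation: [1.0, 0.014, -0.0, -0.0]
contact_force: [-0.7, -0.2, 1.3]
finger_gap: 0.0007
grip_force: 0.6
```

Emit:
play_rows(
  targets=[
    [0,[0,0,0.1],[0,0,0]],
    [0,[0,0,0.2],[0,0,0]],
    [0,[0,0,0.3],[0,0,0]],
    [0,[0,0,0.4],[0,0,0]],
    [0,[0,0,0.4],[0,0,0]],
  ],
)

```text
time: 14.35
ee_pos: [0.4024, 0.3, 0.055]
orientation: [1.0, 0.014, -0.0, -0.0]
contact_force: [-0.8, -0.3, 1.0]
finger_gap: 0.0003
grip_force: 0.9
```

```bash
python3 see.py s6
```

```text
[0.4024089  0.30000749 0.05499027] 0.00029326171229094884
red [429.8 358.5] 295 [0.602  0.2991 0.063 ] depth z [0.613  0.3056 0.0777]
yel [514.  302.6] 20 [0.4134 0.3141 0.063 ] depth z [0.4031 0.3103 0.0537]
```

The bar is rocked about 6.5°, with the red pad at 78 mm, but not yet hard on the rim. I'll press a little further.

Emit:
play_rows(
  targets=[
    [0,[0,0,0.05],[0,0,0]],
    [0,[0,0,0.1],[0,0,0]],
    [0,[0,0,0.15],[0,0,0]],
    [0,[0,0,0.2],[0,0,0]],
    [0,[0,0,0.2],[0,0,0]],
  ],
)

```text
time: 15.02
ee_pos: [0.4025, 0.3001, 0.0542]
orientation: [1.0, 0.014, 0.0, -0.0]
contact_force: [-5.4, -2.3, 17.5]
finger_gap: 0.0004
grip_force: 8.7
```

Emit:
play_rows(
  targets=[
    [0,[0,0,-0.2],[0,0,0]],
    [0,[0,0,-0.4],[0,0,0]],
    [0,[0,0,-0.6],[0,0,0]],
    [0,[0,0,-0.8],[0,0,0]],
    [0,[0,0,-1.0],[0,0,0]],
  ],
)

```text
time: 15.65
ee_pos: [0.403, 0.3001, 0.0632]
orientation: [1.0, 0.014, 0.0, -0.0]
contact_force: [0.8, -0.3, 0.9]
finger_gap: 0.0005
grip_force: 0.4
```

Emit:
play_rows(
  targets=[
    [0,[0,0,-0.2],[0,0,0]],
    [0,[0,0,-1],[0,0,0]],
    [0,[0,0,-4],[0,0,0]],
    [0,[0,0,-9],[0,0,0]],
    [0,[0,0,-13],[0,0,0]],
  ],
)

```text
time: 16.27
ee_pos: [0.4025, 0.3, 0.1951]
orientation: [1.0, 0.014, 0.0, -0.0]
contact_force: [0.4, -0.4, 0.5]
finger_gap: 0.0
grip_force: 0.0
```

Emit:
play_rows(
  targets=[
    [0,[0,5,0],[0,0,0]],
    [0,[0,10,0],[0,0,0]],
    [0,[0,15,0],[0,0,0]],
    [0,[0,15,0],[0,0,0]],
    [0,[0,15,0],[0,0,0]],
  ],
)

```text
time: 16.9
ee_pos: [0.4068, 0.1504, 0.1933]
orientation: [1.0, 0.013, 0.0, -0.0]
contact_force: [0.3, 0.8, 0.0]
finger_gap: 0.0007
grip_force: 0.0
```

```bash
python3 see.py s7
```

```text
[0.40680273 0.15042138 0.19333938] 0.0006985320393711344
red [427.3 366.6] 333 [0.6157 0.3057 0.063 ] depth z [0.6161 0.306  0.0635]
yel [509.  294.9] 248 [0.4035 0.2993 0.063 ] depth z [0.4032 0.2992 0.0627]
```

View pics/s7.png

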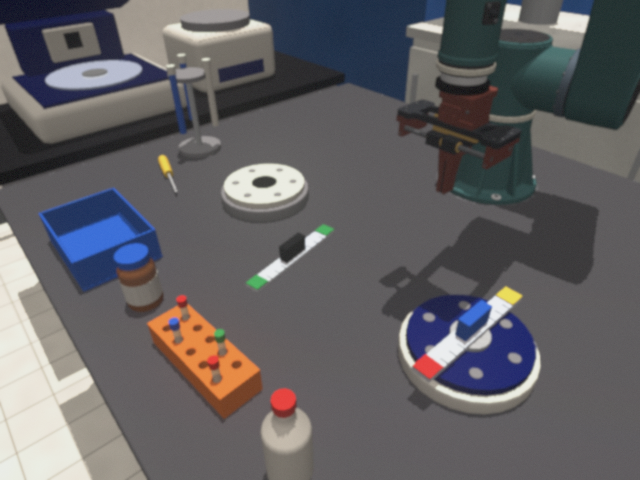

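The bar lies level on the hub, with red at (427,367) and yellow at (509,295), both 63 mm high. The robot is clear and the spare hasn't moved, so I'm handing in.

```bash
python3 -c "
from workcell import r
print(r.finish_job())"
```

```text
the job is handed in; nothing more can be done
None
```

I laid the blue-handled straightedge on the navy hub, rocked the red end and then the yellow end onto the rim, left it balanced level with the arm clear and the black-handled one unmoved, and handed the job in (no verdict was returned).

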